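# Find and open the free access panel in a glass showroom plinth

### The arm

A 6-joint arm with a two-finger parallel gripper is mounted at the origin on the work surface. World frame = base frame: x ahead of the robot, y to its left, z up, the work surface at z = 0. Lengths are in m, angles in rad, forces in N, time in s.
With the tool pointing down it reaches from about 0.3 to 0.775 m from the base axis. Payload 14.6 kg.
Tool frame: the origin (TCP) lies at the very end of the fingers, on their centre line; the grasp point (between the pads) lies 19 mm behind it; z points along the fingers, y is the line along which they close (so a half turn about z gives the same grasp; the last joint's range is limited). The gripper opens to 94 mm and grips with 3 to 60 N. Pads are 16 mm wide; open, the fingers measure 119 mm over their backs; the gripper's body (75 mm by 177 mm) begins 78 mm behind the grasp point.
Start: joints at [-1.241, 0.3, 1.521, -0, 1.321, -0.067], TCP at [0.213, -0.507, 0.205] pointing down, gripper open.
Joint ranges: [-3.03, 3.03], [-0.79, 2.21], [0.23, 2.52], [-1.04, 4.18], [0, 3.07], [-2.55, 2.55]. Speed limits (rad/s): [2.22, 2.22, 2.57, 3.14, 3.14, 3.14].

### API

Orientations are given as [roll, pitch, yaw] about the fixed x, y, z axes, in that order (R = Rz(yaw) Ry(pitch) Rx(roll)).
In Python, from station import ctrl gives the robot as it stands.
- The arm moves only by the shell command python3 -m pendant 'ROWS' [OPENING] [FORCE]. ROWS is JSON, a list of rows, each a list of 2 entries, a list of its own where there are three numbers: the shift along the world's x, y, z in cm, then the turn about the world's z in rad. A call has 1 to 20 rows; each row shifts and turns the commanded pose from where the row before left it; what a row does not reach is not made up. A row lasts 1/12 s, in which the tool goes at most 41.7 mm and 7.16 degrees, less where a joint would pass 70% of its speed; a pose out of reach is approached as far as the arm can. A call is refused whole if a number of a shift passes 4.17 or a number of a turn 0.125, either way. A call with a gripper value outside its range is refused whole. OPENING is the opening, from 0 (shut) to 1 (fully open), set as the call begins (- or left out, the last holds). The fingers move at their own pace and stop on an object; FORCE is the grip in N (left out, the last holds). Time passes only in rows, so rows that do not move let the fingers close. It gives the time, the measured TCP pose, the force, the opening and the grip force at its end, in the units of the state.
- ctrl.get_obs(): the state, without advancing time (a new reading comes with each control period).
- ctrl.camera(name): name is "side" or "top" or "wrist"; returns a dict with "color" (400x640x3 uint8, red, green, blue), "intrinsics" (3x3 intrinsics, pixels), "k1" (the pictures are not rectified: a ray, as slopes to the right and down, at radius r is drawn at 1 + k1 r^2 times it, then the intrinsics apply), "camera_from_world" (4x4, takes a point from world to camera coordinates). Camera axes: x right, y down, z forward; pixel columns grow to the right and rows downward; lengths in m; the calibration is good to about 2 mm. A picture is of the moment at which its call begins. There is no depth.
- ctrl.hand_in(): hands the job in; it is judged then, once.
The state is a dict: "time_s": time; "qpos": joint angles; "joint_vel": joint speeds; "tau": joint torques, N m; "ee_pos": TCP position; "eef_rot": TCP orientation; "force": force on the tool from outside, world axes, zero at the start; "moment": the same for the moment, N m; "grip_width": finger opening in m; "grip_force": force on a finger pad.
Only numpy, scipy, OpenCV 4.12 (cv2) and the standard library are available. Lean on these libraries where they do the work, as an engineer would, in place of code of your own. Each camera call takes 0.05 s, during which the arm holds its last target. There are 200 camera calls.

### The job

Four identical access panels lie in the top of the blue-grey display plinth: three are blocked from below and one is free to rock. Find it by pressing gently with shut fingers on the panels' brass dots, then push the dotted end of the free panel down until it is fully open, leave it open and move the arm clear. Do not grasp, lift or disturb anything, least of all the glass around it.

Things in the scene. Friction and masses are not known exactly. Their poses are not given: they have to be found in the camera images.
- plinth: fixed blue-grey plinth, 300 (x) x 560 (y) x 100 mm high; origin: centre of its underside, on the table; x points away from the robot, y left along the row, z up. Four panels flush in its top, pivots at x = -40, y = 186, 62, -62, -186 mm. Under each an upright-walled well 134 x 104 mm, 88 mm deep from the top. Loose glass up to 130 mm tall stands on the strip x = 60 to 145 mm.
- panel_1 (a joint): angle (rad) of the left-most (+y end) panel, 130 (x) x 100 (y) x 8 mm, pivoted along plinth y through its middle (dark line). 0 flush; positive: the brass-dot end, nearer the robot, sinks into the well and the far end rises. Free panel: -0.06 to 0.87 (fully open), about 3 N on the dot turns it, no spring, stays where left. Blocked: on stiff rubber, gives at most 3 to 4 mm (0.08 rad) at the dot.
- panel_1_dot (a point): centre of the 18 mm brass dot on the top face of the left-most (+y end) panel, 45 mm from the pivot line on the robot's side and 20 mm from that end of the panel; it moves with the panel. The place to press; 100 mm above the table when the panel is flush.
- panel_2 (a joint): angle (rad) of the second from the left panel, 130 (x) x 100 (y) x 8 mm, pivoted along plinth y through its middle (dark line). 0 flush; positive: the brass-dot end, nearer the robot, sinks into the well and the far end rises. Free panel: -0.06 to 0.87 (fully open), about 3 N on the dot turns it, no spring, stays where left. Blocked: on stiff rubber, gives at most 3 to 4 mm (0.08 rad) at the dot.
- panel_2_dot (a point): centre of the 18 mm brass dot on the top face of the second from the left panel, 45 mm from the pivot line on the robot's side and 20 mm from that end of the panel; it moves with the panel. The place to press; 100 mm above the table when the panel is flush.
- panel_3 (a joint): angle (rad) of the third from the left panel, 130 (x) x 100 (y) x 8 mm, pivoted along plinth y through its middle (dark line). 0 flush; positive: the brass-dot end, nearer the robot, sinks into the well and the far end rises. Free panel: -0.06 to 0.87 (fully open), about 3 N on the dot turns it, no spring, stays where left. Blocked: on stiff rubber, gives at most 3 to 4 mm (0.08 rad) at the dot.
- panel_3_dot (a point): centre of the 18 mm brass dot on the top face of the third from the left panel, 45 mm from the pivot line on the robot's side and 20 mm from that end of the panel; it moves with the panel. The place to press; 100 mm above the table when the panel is flush.
- panel_4 (a joint): angle (rad) of the right-most (-y end) panel, 130 (x) x 100 (y) x 8 mm, pivoted along plinth y through its middle (dark line). 0 flush; positive: the brass-dot end, nearer the robot, sinks into the well and the far end rises. Free panel: -0.06 to 0.87 (fully open), about 3 N on the dot turns it, no spring, stays where left. Blocked: on stiff rubber, gives at most 3 to 4 mm (0.08 rad) at the dot.
- panel_4_dot (a point): centre of the 18 mm brass dot on the top face of the right-most (-y end) panel, 45 mm from the pivot line on the robot's side and 20 mm from that end of the panel; it moves with the panel. The place to press; 100 mm above the table when the panel is flush.
- decanter: loose clear glass decanter, 130 mm tall, 72 mm wide, standing on the plinth beyond the panels; origin at the centre of its underside; bystander, leave alone
- goblet: loose smoky glass goblet, 95 mm tall, 64 mm wide, standing on the plinth beyond the panels; origin at the centre of its underside; bystander, leave alone
- paperweight: loose pale-blue glass paperweight, 52 mm tall, 70 mm wide, on the plinth beyond the panels; origin at the centre of its underside; bystander, leave alone
- vase: loose smoky glass vase, 145 mm tall, 82 mm wide, on the table left of the plinth; origin at the centre of its underside; bystander, leave alone
- bowl: loose clear glass bowl, 60 mm tall, 120 mm wide, on the table left of the plinth; origin at the centre of its underside; bystander, leave alone
- spray: loose blue bottle with white cap, 150 mm tall, 56 mm wide, on the table right of the plinth; origin at the centre of its underside; bystander, leave alone
- brush: loose hand brush lying on the table right of the plinth; origin at the centre of its underside; bystander, leave alone

How it is judged:
By the outcome, as a careful person would: the job done as asked, in the order asked, and still so for the second after the job is handed in, with the robot touching nothing.
It also fails if it takes over 45 s, if anything falls off the work surface, if the arm or the gripper's body presses on something with over 40 N, if the wrist force passes 120 N, or if a joint passes its speed limit or range.

## Working session

There is one attempt and no reset: what is moved stays moved. The work goes in short steps, Python scripts to look and compute and a shell command to move; the robot and the scene stay as the last step left them, time stands still between calls to the robot, and variables do not carry over. Pictures are saved under pics/ and viewed, at most 10 in all, crops included, and the job is handed in when it is done.

```bash
mkdir -p pics; cat > h.py <<'E'
import numpy as np,cv2
from station import ctrl
def ray(c,u,v):
    K=np.array(c["intrinsics"]);d=np.array([(u-K[0,2])/K[0,0],(v-K[1,2])/K[1,1]])
    s=d.copy()
    for _ in range(20): s=d/(1+c["k1"]*(s@s))
    T=np.array(c["camera_from_world"]);R=T[:3,:3]
    return -R.T@T[:3,3],R.T@np.array([s[0],s[1],1])
def at(c,u,v,z):
    o,d=ray(c,u,v);return o+d*(z-o[2])/d[2]
E
python3 - <<'E'
from h import *
import pickle
for n in("top","side"):
    c=ctrl.camera(n);pickle.dump(c,open(n+".pkl","wb"));cv2.imwrite(f"pics/{n}0.png",c["color"][:,:,::-1])
print(ctrl.get_obs())
E
```

```text
{'time_s': 0.1, 'qpos': array([-1.24060323e+00,  3.00422724e-01,  1.52150150e+00,  2.10883996e-05,
        1.32070037e+00, -6.66317795e-02]), 'joint_vel': array([ 0.00093133, -0.00158521, -0.0011286 ,  0.00042803, -0.00088797,
       -0.00143604]), 'tau': array([ 3.32583932e-04, -5.32650733e+01, -3.53285694e+01,  7.10368180e-02,
        2.35494808e-02, -6.61667013e-05]), 'ee_pos': array([ 0.21248253, -0.50705001,  0.20494653]), 'eef_rot': array([-3.14056436e+00, -8.90908638e-05,  3.96819599e-01]), 'force': array([0.11519026, 0.07358035, 0.38123683]), 'moment': array([-0.03008248, -0.00051347,  0.02167584]), 'grip_force': 0.0, 'grip_width': 0.0941112726125537}
```

View pics/top0.png

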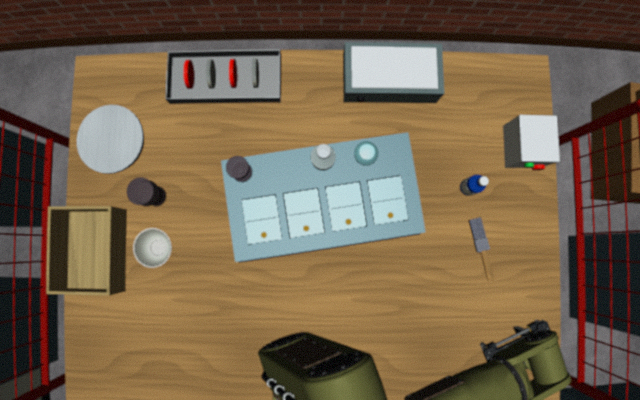

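View pics/side0.png

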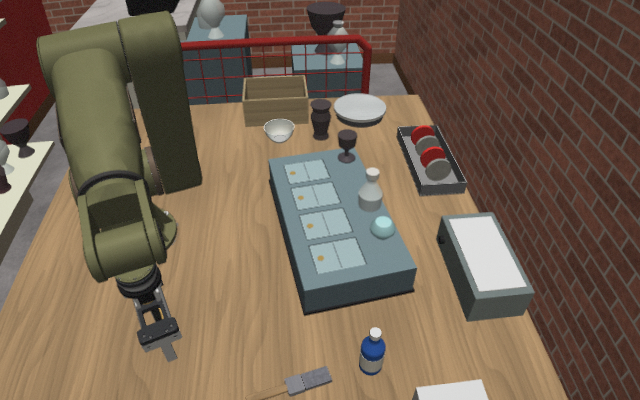

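The top view shows the dots at about (264,235), (306,228), (348,221) and (390,215), left to right. The plinth is turned slightly, and all the glass stands on the far strip.

```bash
python3 - <<'E'
from h import *
import pickle
c=pickle.load(open("top.pkl","rb"))
hsv=cv2.cvtColor(c["color"],cv2.COLOR_RGB2HSV).astype(int)
P=[]
for u,v in((264,235),(306,228),(348,221),(390,215)):
    w=hsv[v-7:v+8,u-7:u+8]; m=((w[...,0]<30)&(w[...,1]>90)); y,x=np.nonzero(m)
    p=at(c,u-7+x.mean(),v-7+y.mean(),.1);P.append(p);print(m.sum(),u-7+x.mean(),v-7+y.mean(),p.round(4))
P=np.array(P);d=P[0]-P[3];print(np.arctan2(-d[0],d[1]),np.hypot(*d[:2])/3)
for u,v in((237,168),(322,155),(366,152)):print(at(c,u,v,.15).round(3))
E
```

```text
16 263.5 234.5 [0.4964 0.1385 0.1   ]
18 305.72222222222223 227.88888888888889 [0.5152 0.0162 0.1   ]
16 348.0 221.5 [ 0.5332 -0.1064  0.1   ]
17 390.0 214.64705882352942 [ 0.5527 -0.2292  0.1   ]
0.15204931401857646 0.12400398148366697
[0.683 0.209 0.15 ]
[ 0.719 -0.031  0.15 ]
[ 0.728 -0.156  0.15 ]
```

```bash
python3 -m pendant '[[[1.7,1.39,0],-0.0125],[[1.7,1.39,0],-0.0125],[[1.7,1.39,0],-0.0125],[[1.7,1.39,0],-0.0125],[[1.7,1.39,0],-0.0125],[[1.7,1.39,0],-0.0125],[[1.7,1.39,0],-0.0125],[[1.7,1.39,0],-0.0125],[[1.7,1.39,0],-0.0125],[[1.7,1.39,0],-0.0125],[[1.7,1.39,0],-0.0125],[[1.7,1.39,0],-0.0125],[[1.7,1.39,0],-0.0125],[[1.7,1.39,0],-0.0125],[[1.7,1.39,0],-0.0125],[[1.7,1.39,0],-0.0125],[[1.7,1.39,0],-0.0125],[[1.7,1.39,0],-0.0125],[[1.7,1.39,0],-0.0125],[[1.7,1.39,0],-0.0125]]' 0
python3 -m pendant '[[[0,0,-2],0],[[0,0,-2],0],[[0,0,-2],0],[[0,0,-1],0],[[0,0,-0.5],0],[[0,0,0],0],[[0,0,0],0],[[0,0,0],0]]'
python3 - <<'E'
from h import *
c=ctrl.camera("wrist");cv2.imwrite("pics/w1.png",c["color"][:,:,::-1]);print(ctrl.get_obs()["force"])
E
```

```text
time_s: 1.77
ee_pos: [0.5532, -0.2284, 0.2051]
eef_rot: [-3.141, 0.001, 0.146]
force: [0.2, -0.5, -0.2]
grip_width: 0.0007
grip_force: 0.0
time_s: 2.43
ee_pos: [0.553, -0.2295, 0.1317]
eef_rot: [3.141, -0.001, 0.147]
force: [0.5, -0.6, -0.2]
grip_width: 0.0004
grip_force: 0.0
[-0.36582786  0.21584815  0.45809529]
```

View pics/w1.png

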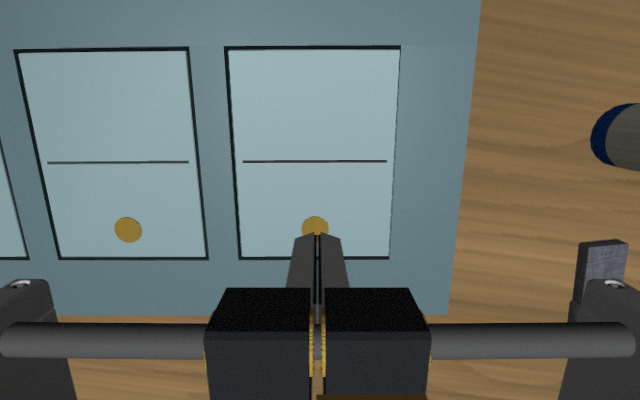

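The wrist view shows the shut fingertips right over panel 4's dot at (315,228). Panel 3's dot is at (128,229).

```bash
python3 - <<'E'
from h import *
c=ctrl.camera("wrist")
for p in((315,226),(128,229)):print(at(c,*p,.1).round(4))
E
python3 -m pendant '[[[0,0,-1],0],[[0,0,-1],0],[[0,0,-0.6],0],[[0,0,-0.2],0],[[0,0,-0.2],0],[[0,0,0],0],[[0,0,0],0]]'
python3 -m pendant '[[[0,0,-0.1],0],[[0,0,0],0],[[0,0,0],0]]'
```

```text
[ 0.5545 -0.2275  0.1   ]
[ 0.5342 -0.1047  0.1   ]
time_s: 3.12
ee_pos: [0.5527, -0.2293, 0.1006]
eef_rot: [3.141, -0.0, 0.147]
force: [-0.2, 0.3, -0.9]
grip_width: 0.0004
grip_force: 0.0
time_s: 3.37
ee_pos: [0.5528, -0.2293, 0.0997]
eef_rot: [3.141, -0.001, 0.147]
force: [0.6, -0.1, 1.5]
grip_width: 0.0006
grip_force: 0.6
```

```bash
python3 -m pendant '[[[0,0,-0.1],0],[[0,0,0],0],[[0,0,0],0]]'; python3 -m pendant '[[[0,0,-0.1],0],[[0,0,0],0],[[0,0,0],0]]'
```

```text
time_s: 3.62
ee_pos: [0.5528, -0.2294, 0.0991]
eef_rot: [3.141, -0.001, 0.147]
force: [-1.5, 0.5, 5.1]
grip_width: 0.0004
grip_force: 3.0
time_s: 3.87
ee_pos: [0.5528, -0.2294, 0.0987]
eef_rot: [3.141, -0.001, 0.147]
force: [-2.5, 1.0, 10.2]
grip_width: 0.0004
grip_force: 5.5
```

Panel 4 is blocked: 10 N at 1.3 mm. Next is panel 3.

```bash
python3 -m pendant '[[[0,0,1],0],[[0,0,1],0],[[-0.3,2.05,0],0],[[-0.3,2.05,0],0],[[-0.3,2.05,0],0],[[-0.3,2.05,0],0],[[-0.3,2.05,0],0],[[-0.35,2.05,0],0],[[0,0,-0.8],0],[[0,0,-0.6],0],[[0,0,-0.3],0],[[0,0,-0.1],0],[[0,0,0],0],[[0,0,0],0]]'
python3 -m pendant '[[[0,0,-0.1],0],[[0,0,0],0],[[0,0,0],0]]'; python3 -m pendant '[[[0,0,-0.1],0],[[0,0,0],0],[[0,0,0],0]]'
```

```text
time_s: 5.03
ee_pos: [0.5341, -0.1069, 0.0995]
eef_rot: [3.141, 0.0, 0.146]
force: [0.6, 0.4, -0.5]
grip_width: 0.0008
grip_force: 0.0
time_s: 5.28
ee_pos: [0.5342, -0.1065, 0.0986]
eef_rot: [3.141, -0.0, 0.147]
force: [-0.0, -1.4, 1.6]
grip_width: 0.0006
grip_force: 0.7
time_s: 5.53
ee_pos: [0.5341, -0.1064, 0.0976]
eef_rot: [3.141, -0.0, 0.147]
force: [-0.6, -1.9, 3.2]
grip_width: 0.0006
grip_force: 1.3
```

```bash
python3 -m pendant '[[[0,0,-0.1],0],[[0,0,0],0],[[0,0,0],0]]'; python3 -m pendant '[[[0,0,-0.1],0],[[0,0,0],0],[[0,0,0],0]]'
```

```text
time_s: 5.78
ee_pos: [0.5341, -0.1063, 0.0964]
eef_rot: [3.142, -0.0, 0.147]
force: [0.4, -2.3, 2.3]
grip_width: 0.0007
grip_force: 1.3
time_s: 6.03
ee_pos: [0.5341, -0.1062, 0.0953]
eef_rot: [-3.142, 0.0, 0.147]
force: [0.6, -2.1, 2.9]
grip_width: 0.0004
grip_force: 1.1
```

Panel 3 is free: the force stays near 3 N past 4 mm. I'll follow its arc down.

```bash
python3 -m pendant '[[[0,0,-0.2],0],[[0,0,-0.2],0],[[0.03,0,-0.2],0],[[0.03,0,-0.2],0],[[0.05,0,-0.2],0],[[0.05,0.01,-0.2],0],[[0.08,0.01,-0.2],0],[[0.08,0.01,-0.2],0],[[0.08,0.01,-0.2],0],[[0.1,0.01,-0.2],0],[[0,0,0],0]]'
python3 -m pendant '[[[0.1,0.02,-0.2],0],[[0.1,0.02,-0.2],0],[[0,0,0],0]]'
python3 - <<'E'
from h import *
c=ctrl.camera("wrist");cv2.imwrite("pics/w2.png",c["color"][:,:,::-1])
E
```

```text
time_s: 6.95
ee_pos: [0.5388, -0.1057, 0.0748]
eef_rot: [-3.141, 0.001, 0.147]
force: [-0.3, 0.0, 2.3]
grip_width: 0.0007
grip_force: 0.9
time_s: 7.2
ee_pos: [0.5409, -0.1053, 0.071]
eef_rot: [-3.141, 0.001, 0.147]
force: [-0.8, 0.3, 2.2]
grip_width: 0.0003
grip_force: 0.9
```

View pics/w2.png

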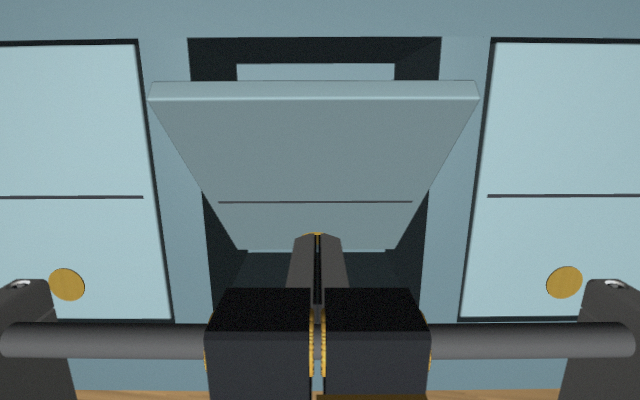

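The panel is well tilted, with the fingers on the dot at about (317,236). I'll continue to the stop, watching the force.

```bash
python3 -m pendant '[[[0.1,0.02,-0.15],0],[[0.1,0.02,-0.15],0],[[0,0,0],0]]'
python3 -m pendant '[[[0.07,0.01,-0.1],0],[[0,0,0],0]]'
python3 -m pendant '[[[0.07,0.01,-0.1],0],[[0,0,0],0]]'
```

```text
time_s: 7.5
ee_pos: [0.543, -0.1051, 0.0687]
eef_rot: [3.141, 0.0, 0.147]
force: [-5.2, -0.5, 10.2]
grip_width: 0.0005
grip_force: 5.3
time_s: 7.67
ee_pos: [0.5433, -0.105, 0.0684]
eef_rot: [3.141, 0.001, 0.147]
force: [-11.7, 0.3, 18.6]
grip_width: 0.0003
grip_force: 10.8
time_s: 7.83
ee_pos: [0.5437, -0.105, 0.0681]
eef_rot: [3.141, 0.002, 0.147]
force: [-19.8, -1.0, 29.0]
grip_width: 0.0001
grip_force: 17.2
```

It's against its stop: the force rises to 29 N with almost no further motion. Backing off now, then up and away.

```bash
python3 -m pendant '[[[-0.2,0,0.2],0],[[-0.3,-0.04,0.4],0],[[-0.2,-0.03,0.6],0],[[0,0,1],0],[[0,0,2],0],[[0,0,3],0],[[0,0,3],0],[[-1,0,3],0],[[-2,0,2],0],[[-3,0,0],0],[[-3,0,0],0],[[-3,0,0],0],[[-3,0,0],0],[[-2,0,0],0],[[-1,0,0],0],[[0,0,0],0],[[0,0,0],0]]'
python3 - <<'E'
from h import *
for n in("top","side"):
    c=ctrl.camera(n);cv2.imwrite(f"pics/{n}2.png",cv2.resize((c["color"][110:290,200:460] if n=="top" else c["color"][80:310,220:450])[:,:,::-1],None,fx=2.5,fy=2.5))
E
```

```text
time_s: 9.25
ee_pos: [0.3581, -0.1056, 0.2191]
eef_rot: [3.141, -0.001, 0.146]
force: [0.6, 0.8, 0.1]
grip_width: 0.0003
grip_force: 0.0
```

View pics/side2.png

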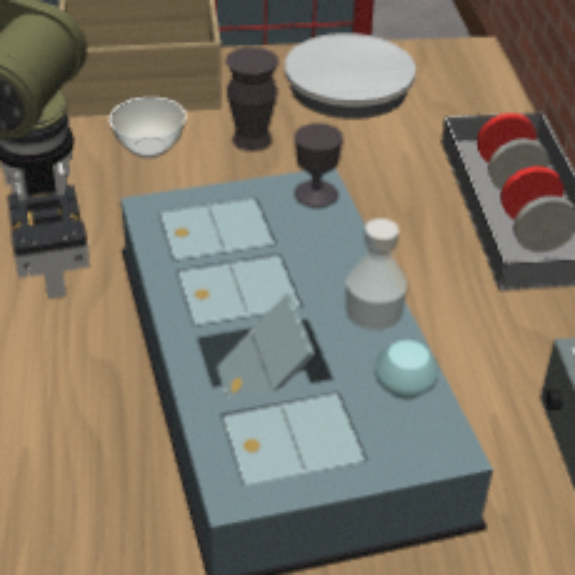

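View pics/top2.png

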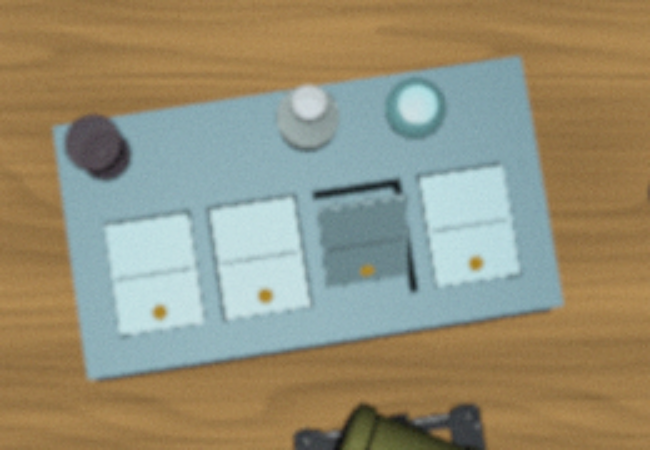

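Panel 3 stands open with the glass untouched. Its dot is at (367,271) in the top crop and (236,385) in the side crop. I'll work out the angle from these.

```bash
python3 - <<'E'
from h import *
import pickle
A=[ray(pickle.load(open(n+".pkl","rb")),u,v) for n,u,v in(("top",346.8,218.4),("side",314.4,234))]
M=0;b=0
for o,d in A:
    d=d/np.linalg.norm(d);Q=np.eye(3)-np.outer(d,d);M=M+Q;b=b+Q@o
p=np.linalg.solve(M,b);print(p)
ex=np.array([.988,.152]);piv=np.array([.5335,-.1055])+.045*ex
x=(p[:2]-piv)@ex;h=p[2]-.096
print(x,h,np.arctan2(-h,-x)+np.arctan2(.004,.045))
E
```

```text
[ 0.54570566 -0.10543317  0.06409068]
-0.03289680637296934 -0.03190931519958584 0.8588176025778361
```

The angle comes out at about 0.86 rad, which is fully open within measurement error.

```bash
python3 -c "
from station import ctrl
print(ctrl.hand_in())"
```

```text
the job is handed in; nothing more can be done
None
```

Panel 3 (third from the left) was the free one. I pushed it to its stop (about 0.86 rad measured, fully open is 0.87) and left it open; the glass looks undisturbed in the pictures, the arm is clear, and the job is handed in.

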